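Clamp the bag-hanging bar into the cart stand

TASK

Fit the blue-sleeved hanging bar to the clamp stand: push its plain end through the clamp's hole until the blue sleeve meets the clamp head, then run the brass nut down with the fingers until it stops, without forcing it. Then take the spanner and give the nut a further 30 degrees or so, and lay the spanner flat back in its tray. Do not knock the other things about.

Things in the scene. Friction and masses are not known exactly. Their poses are not given: they have to be found in the camera images.
- clamp_stand: Fixed stand: grey base 116 x 92 mm, steel column, aluminium clamp head (40 mm cube) leaning 30 deg to the robot side. Origin: middle of the base's underside; z up. Its own -x is the side it leans to. The head's axis N (up along the nut and its stud) is (-0.5, 0, 0.866) in this frame. Free room to bring the bar is on its -y side (right).
- bore (a point): Middle of the head's cross hole: 12.5 mm round, through 40 mm of head, open at both sides, 115 mm above the base's underside. Axes: y along the hole (level), z along N, x up the slope. Along N: head face at 20 mm, hex nut 25 to 49, stud end 56 mm. Tightening pushes a pad down into the hole (at most 1 mm at the start); till then the bar hangs slack by up to 6 deg.
- nut (a joint): Turn of the brass hex nut by hand, rad, 0 to 1.2: free running (0.12 N m) from open at 0 to finger-tight at a stop at 1.2; starts at 0 to 0.3. It grows clockwise as seen from the stud's tip. 32 mm across flats, 24 mm high, 37 mm across corners. A red line on top marks one corner.
- seat (a joint): Further turn of the nut once finger-tight, rad, 0 as found, same direction, stiff (0.4 N m), stays where it is left; 30 degrees is 0.52. The nut's corners lie, in bore's x-y plane, at angles 0.415 - nut - seat + k*60 deg (rad, from x towards y), so at finger-tight one corner is at 255 deg, pointing to the front right.
- hex_nut: The brass hex nut. Origin: on its axis at its underside (25 mm from bore along N), z along N; it turns with the nut.
- hang_bar: Loose hanging bar, about 90 g, 169 mm long, lying flat. Origin: middle of its blue square sleeve (14 x 14 mm, 80 mm long), on the bar's axis, 7 mm above the table. x runs along the bar to the plain round-nosed end: steel rod 10 mm thick, 62 mm long, from the sleeve's shoulder (x = +40 mm) to the tip (x = +102). Blue ball at x = -60.
- bar_seat (a point): Point on the bar's axis 20 mm ahead of the sleeve's shoulder (x = +60 mm); it lies at bore when the bar is through the hole with the shoulder against the head.
- spanner: Loose flat open-ended spanner, dark steel jaw and red handle, 8 mm thick, 160 mm long, about 140 g, lying in the tray. Origin: middle of the jaw, at its underside; z up. The jaw opens to +x, 34 mm wide with flared tips reaching x = +13; its bottom is at x = -22. Handle 18 mm wide along -x from x = -47 to -146 mm.
- spanner_grip (a point): Point on the spanner's handle 85 mm from the middle of the jaw (x = -85), half way through its thickness.
- tray: Fixed open stainless instrument tray, 106 x 200 mm (x, y), floor 1.5 mm above the table, rim 12 mm high. Origin: middle of its underside.
- tablet_post: Fixed black post of the tablet arm, left of the stand: foot 76 mm across, post 42 mm thick, 235 mm high; its arm runs back (+x) from it at 140 to 260 mm height, and the tablet hangs over the back of the cart from 300 mm up. Origin: middle of the foot.
- gel_bottle: Pump bottle of gel, a loose bystander; leave it alone. Origin: middle of its underside.
- swab_box: Blue and white carton, a loose bystander; leave it alone. Origin: middle of its underside.
- specimen_cup_1: Specimen cup with orange lid, a loose bystander; leave it alone. Origin: middle of its underside.
- specimen_cup_2: Specimen cup with blue lid, a loose bystander; leave it alone. Origin: middle of its underside.
- tape_roll: Roll of paper tape lying flat, a loose bystander; leave it alone. Origin: middle of its underside.
- meter_1: Black hand meter, a loose bystander; leave it alone. Origin: middle of its underside.
- dock: Black docking box, a loose bystander; leave it alone. Origin: middle of its underside.
- tube_lilac_1: Sample tube with purple cap, lying, a loose bystander; leave it alone. Origin: middle of its underside.

How it is judged (in metres and radians):
On the way, in this order (a step that is already met when the one before it is completed fails the run):
1. the bar is through the clamp's hole with its sleeve against the head, and let go (distance between bar_seat and bore below 0.008 m and angle between the x axis of hang_bar and the y axis of bore, either way round below 0.12 rad and contact force between the fingers and hang_bar below 0.1 N), for 0.2 s.
2. the nut is run down finger-tight with the bar in place, the spanner not on it (value of joint nut above 1.08 rad and contact force between spanner and hex_nut below 0.1 N and distance between bar_seat and bore below 0.008 m and angle between the x axis of hang_bar and the y axis of bore, either way round below 0.12 rad), for 0.2 s.
3. the spanner, not the fingers, has turned the nut further (value of joint seat above 0.36 rad and contact force between spanner and hex_nut above 0.3 N and contact force between the fingers and hex_nut below 0.1 N), for 0.05 s.
At the end, for the whole second after the job is handed in: The bar is through the hole with its sleeve within 8 mm of the head and held straight (within 3.4 deg); the nut is finger-tight (joint nut over 1.05) and turned 0.36 to 0.80 rad further (joint seat); the spanner lies flat on the tray's floor; all at rest (distance between bar_seat and bore below 0.008 m and angle between the x axis of hang_bar and the y axis of bore, either way round below 0.06 rad and value of joint nut above 1.05 rad and value of joint seat between 0.36 and 0.8 rad and z of spanner in the frame of tray below 0.006 m and angle between spanner's own z axis and vertical below 0.05 rad and x of spanner_grip in the frame of tray between -0.053 and 0.053 m and y of spanner_grip in the frame of tray between -0.1 and 0.1 m and linear speed of each of spanner, hang_bar below 0.02 m/s); the robot touches nothing.
It fails at once if the fingers force the nut beyond finger-tight (value of joint seat above 0.2 rad and contact force between the fingers and hex_nut above 0.5 N).
It fails at once if the spanner turns the nut before it is finger-tight (value of joint nut below 1 rad and contact force between spanner and hex_nut above 1 N).
It fails at once if a bystander is knocked away (distance of any of gel_bottle, swab_box, specimen_cup_1, specimen_cup_2, tape_roll, meter_1, dock, tube_lilac_1 from where it was at the start of the episode above 0.03 m).
It also fails if it takes over 70 s, if anything falls off the work surface, if the arm or the gripper's body presses on something with over 40 N, if the wrist force passes 120 N, or if a joint passes its speed limit or range.

ROBOT

A 6-joint arm with a two-finger parallel gripper is mounted at the origin on a cart in front of the work surface, level with it; the furniture and walls round the work are solid. World frame = base frame: x ahead of the robot, y to its left, z up, the work surface at z = 0. Lengths are in mm, angles in rad, forces in N, time in s.
With the tool pointing down it reaches from about 275 to 825 mm from the base axis. Payload 4.9 kg.
Tool frame: the origin (TCP) lies at the very end of the fingers, on their centre line; the grasp point (between the pads) lies 19 mm behind it; z points along the fingers, y is the line along which they close (so a half turn about z gives the same grasp; the last joint's range is limited). The gripper opens to 85 mm and grips with 20 to 120 N. Pads are 22 mm wide; open, the fingers measure 114 mm over their backs; the gripper's body (76 mm by 85 mm) begins 54 mm behind the grasp point. The pads swing forward as they close: fully open they stand 13 mm farther back than shut.
Start: joints at [1.141, 0.326, -0.193, 1.052, 0, 1.437], TCP at [160.322, 526.132, 231.281] pointing down, gripper open.
Joint ranges: [-2.65, 2.65], [-0.97, 1.79], [-1.3, 1.35], [-1.93, 2.1], [-1.47, 1.37], [-3.14, 3.14]. Speed limits (rad/s): [2.57, 2.57, 3.14, 3.14, 3.14, 3.14].

INTERFACE

Orientations are given as [roll, pitch, yaw] about the fixed x, y, z axes, in that order (R = Rz(yaw) Ry(pitch) Rx(roll)).
In Python, from bench import bot, solve_ik, imaging gives the robot as it stands. Calls block until the motion is done:
- bot.move_ptp(position, orientation): joint-space move of the TCP to a pose.
- bot.movel(position, rot=None, max_speed=150, threshold=None): straight line of the TCP; rot=None keeps the orientation; max_speed is the mean speed in mm/s. With threshold (N) it stops when the force on the tool has changed by that much, and returns True; else False.
- bot.move_j(angles): joint-space move.
- bot.grip(opening, effort=None): opening from 0.0 (shut) to 1.0 (fully open); effort is the grip in N (None keeps the last); returns when the fingers have stopped.
- bot.dwell(seconds).
- solve_ik(position, orientation): joint angles nearest the present ones, or None.
- bot.get_state(): the state.
- imaging.capture(name): name is "side" or "top" or "wrist"; returns the picture (420x560x3 uint8, blue, green, red); there is no depth.
- imaging.camera_model(name): a dict with "K" (3x3 intrinsics, pixels), "position" and "rotation" of the camera in the world. Camera axes: x right, y up, looking along -z (the intrinsics and any distortion apply to the point x, -y, -z); pixel columns grow to the right and rows downward; lengths in mm; the calibration is good to about 2 mm. A picture is of the moment at which its call begins: read the wrist's pose just before it. camera_model takes no time and is no camera call; for the wrist camera it gives the pose at the moment of the call.
A pose or a line that the arm cannot do raises bot.IKError and nothing moves.
- bot.sign_off(): hands the job in; it is judged then, once.
The state is a dict: "t": time; "qpos": joint angles; "joint_velocities": joint speeds; "effort": joint torques, N m; "tcp_pos": TCP position; "orientation": TCP orientation; "contact_force": force on the tool from outside, world axes, zero at the start; "wrist_torque": the same for the moment, N m; "opening": opening from 0.0 (shut) to 1.0 (fully open); "gripper_force": force on a finger pad.
Only numpy, scipy, OpenCV 4.12 (cv2) and the standard library are available. Lean on these libraries where they do the work, as an engineer would, in place of code of your own. Each camera call takes 0.05 s, during which the arm holds its last target. There are 200 camera calls.

## Working session

There is one attempt and no reset: what is moved stays moved. The work goes in short steps, each a Python script; the robot and the scene stay as the last script left them, time stands still between calls to the robot, and variables do not carry over. Pictures are saved under pics/ and viewed, at most 10 in all, crops included, and the job is handed in when it is done.

```bash
ls; mkdir -p pics; python3 - <<'E'
from bench import bot, solve_ik, imaging
import cv2, numpy as np
s=bot.get_state(); print(s['t'],s['tcp_pos'],s['orientation'],s['opening'])
for n in ('side','top'):
    im=imaging.capture(n); cv2.imwrite(f'pics/{n}0.png',im); m=imaging.camera_model(n); print(n,m)
E
```

```text
pics
0.0 [160.09378118 525.58630776 230.50458307] [-3.13988179e+00 -1.69039773e-04  2.84578004e+00] 0.9993011826366813
side {'K': array([[491.23465125,   0.        , 282.97941554],
       [  0.        , 491.23465125, 207.29379225],
       [  0.        ,   0.        ,   1.        ]]), 'position': array([587.29446068, 767.45087843, 763.27929807]), 'rotation': array([0.88182058, 0.01986146, 3.09918841])}
top {'K': array([[421.68365971,   0.        , 272.659413  ],
       [  0.        , 421.68365971, 219.3403653 ],
       [  0.        ,   0.        ,   1.        ]]), 'position': array([317.376408  ,  68.10030399, 923.78481795]), 'rotation': array([ 0.32586675, -0.00374353, -1.80691908])}
```

View pics/top0.png

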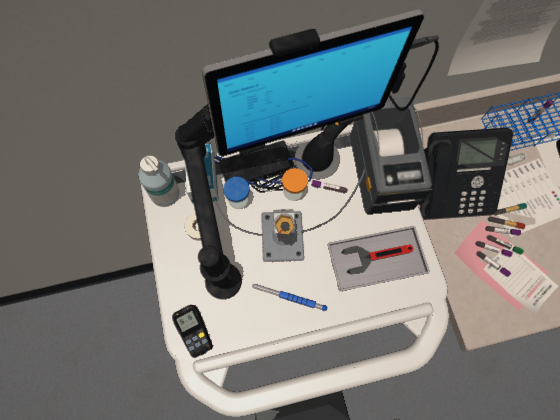

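View pics/side0.png

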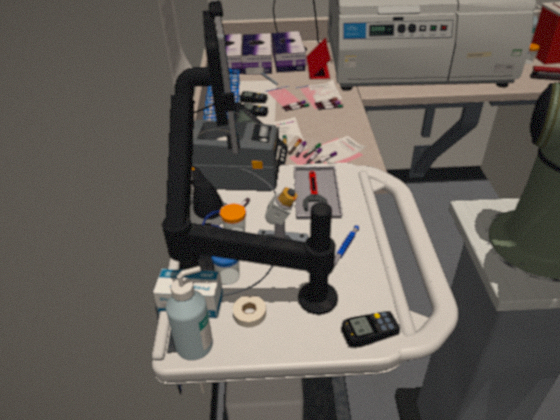

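The top view shows the bar at about (253–325, 287–308) with its plain end left and ball right. The stand is at (283, 235), the nut at (284, 226), and the spanner in the tray at (345–410, 245–275) with its jaw to the left. The side view shows the same layout, with the nut at (288, 197).

```bash
cat > h.py <<'E'
from bench import bot, solve_ik, imaging
import cv2, numpy as np
from scipy.spatial.transform import Rotation as Rn
def Rm(e): return Rn.from_euler('xyz',e).as_matrix()
def E(R): return Rn.from_matrix(R).as_euler('xyz')
def ray(m,px):
    p=np.atleast_2d(np.array(px,float)); K=m['K']
    d=np.c_[(p[:,0]-K[0,2])/K[0,0],-(p[:,1]-K[1,2])/K[1,1],-np.ones(len(p))]
    return d@Rm(m['rotation']).T
def onz(m,px,z):
    d=ray(m,px); o=m['position']; return o+d*((z-o[2])/d[:,2])[:,None]
def proj(m,P):
    c=(np.atleast_2d(P)-m['position'])@Rm(m['rotation']); K=m['K']
    return np.c_[K[0,2]+K[0,0]*c[:,0]/-c[:,2],K[1,2]-K[1,1]*c[:,1]/-c[:,2]]
def cross(m1,p1,m2,p2):
    d1,d2=ray(m1,p1)[0],ray(m2,p2)[0]; o1,o2=m1['position'],m2['position']
    s=np.linalg.lstsq(np.c_[d1,-d2],o2-o1,rcond=None)[0]
    a,b=o1+s[0]*d1,o2+s[1]*d2; return (a+b)/2,np.linalg.norm(a-b)
def mask(im,lo,hi,box):
    h=cv2.cvtColor(im,cv2.COLOR_BGR2HSV); k=cv2.inRange(h,lo,hi); z=np.zeros_like(k)
    x0,y0,x1,y1=box; z[y0:y1,x0:x1]=k[y0:y1,x0:x1]; return z
def big(k):
    c=max(cv2.findContours(k,cv2.RETR_EXTERNAL,cv2.CHAIN_APPROX_NONE)[0],key=cv2.contourArea); return c
E
python3 - <<'E'
from h import *
T=cv2.imread('pics/top0.png'); S=cv2.imread('pics/side0.png')
mt=imaging.camera_model('top'); ms=imaging.camera_model('side')
b=mask(T,(100,120,60),(125,255,255),(250,275,340,320)); c=big(b)
print('blue',cv2.minAreaRect(c), onz(mt,cv2.boxPoints(cv2.minAreaRect(c)),7).round(1))
r1=mask(T,(0,150,90),(8,255,255),(335,230,430,290)); c=big(r1)
print('red',onz(mt,cv2.boxPoints(cv2.minAreaRect(c)),9.5).round(1))
n1=mask(T,(12,120,90),(28,255,255),(265,205,305,245)); n2=mask(S,(12,120,90),(28,255,255),(275,180,302,212))
f=lambda k:np.array([cv2.moments(big(k))[q] for q in('m10','m01')])/cv2.moments(big(k))['m00']
print('nut',f(n1),f(n2),cross(mt,f(n1),ms,f(n2)))
crop=lambda im,x,y,w,h,s:cv2.resize(im[y:y+h,x:x+w],None,fx=s,fy=s,interpolation=cv2.INTER_CUBIC)
cv2.imwrite('pics/c1.png',crop(T,240,200,200,120,4))
E
```

```text
blue ((297.0711975097656, 298.77227783203125), (36.74747848510742, 6.084810256958008), 17.354022979736328) [[444.3  20.8   7. ]
 [455.5  14.    7. ]
 [415.  -53.9   7. ]
 [404.  -46.8   7. ]]
red [[ 491.  -198.9    9.5]
 [ 488.3 -297.1    9.5]
 [ 471.2 -294.7    9.5]
 [ 474.  -197.1    9.5]]
nut [284.39114114 224.29504505] [286.39692308 197.28512821] (array([558.69975304, -16.51054392, 143.16977916]), np.float64(1.5048612363763438))
```

View pics/c1.png

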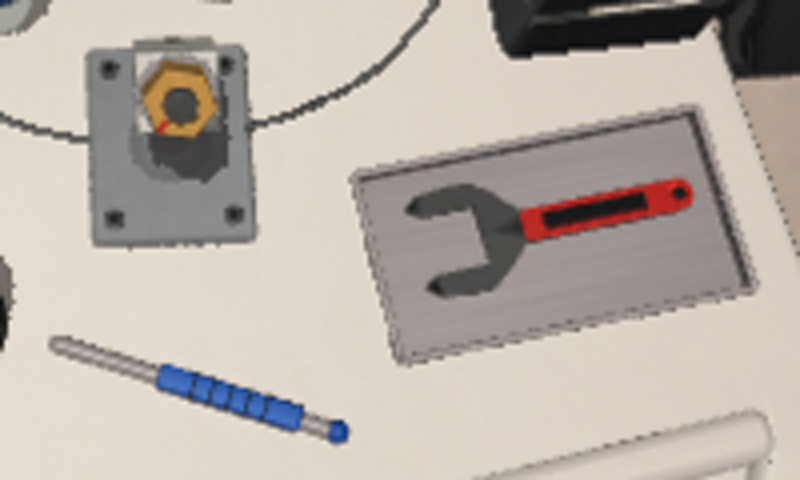

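```bash
python3 - <<'E'
from h import *
T=cv2.imread('pics/top0.png')
mt=imaging.camera_model('top')
q=lambda l:np.array(l,float)/4+(240,200)-0.375
B=q([(88,48),(243,43),(256,240),(96,245)])
for z in (0,8,12):
    P=onz(mt,B,z)[:,:2]; e=np.roll(P,-1,0)-P
    print('base',z,np.linalg.norm(e,axis=1).round(1),np.degrees(np.arctan2(e[:,1],e[:,0])).round(1),P.mean(0).round(1))
P=onz(mt,q([(355,177),(695,108),(755,290),(402,360)]),12)[:,:2];e=np.roll(P,-1,0)-P
print('tray',np.linalg.norm(e,axis=1).round(1),np.degrees(np.arctan2(e[:,1],e[:,0])).round(1),P.mean(0).round(1))
print('bar tip, ball',onz(mt,q([(55,344),(339,432)]),7).round(1))
print('spanner jaw tips, handle end',onz(mt,q([(410,208),(434,287),(691,193)]),9).round(1))
E
```

```text
base 0 [ 90.3 117.4  89.7 117.2] [-101.5  168.8   78.3  -10.9] [577.9 -20.8]
base 8 [ 89.5 116.4  88.9 116.2] [-101.5  168.8   78.3  -10.9] [575.6 -20. ]
base 12 [ 89.1 115.9  88.5 115.7] [-101.5  168.8   78.3  -10.9] [574.5 -19.6]
tray [199.2 106.9 199.3 104.5] [-91.7 178.2  87.6  -1.9] [ 474.9 -212.9]
bar tip, ball [[479.3  68.8   7. ]
 [397.7 -68.8   7. ]]
spanner jaw tips, handle end [[ 507.  -140.6    9. ]
 [ 461.  -140.7    9. ]
 [ 478.6 -296.3    9. ]]
```

```bash
python3 - <<'E'
from h import *
mt=imaging.camera_model('top')
print('post foot',onz(mt,[(223,283)],0),'post top',onz(mt,[(211,265)],235),'tablet low edge',onz(mt,[(222,150),(412,90)],300).round())
b=np.radians(59.2); sl=np.array([429.7,-16.5]); g=sl-20*np.array([np.cos(b),np.sin(b)])
m=imaging.camera_model('wrist'); s=bot.get_state()
R=Rm(s['orientation']); print('cam in tool',R.T@(m['position']-s['tcp_pos']),'view',R.T@Rm(m['rotation']),m['K'])
for yaw in (b,b+np.pi):
    print(solve_ik([*g,120],[np.pi,0,yaw]))
N=np.array([-.5*np.cos(.197),.5*np.sin(.197),.866])
# IK feasibility for insert, nut, spanner
Y=np.array([np.sin(.197),np.cos(.197),0]); bore=np.array([575,-20,115.]); X=np.cross(Y,N)
for d in (150,80): print('ins',[solve_ik(list(bore-Y*d),[np.pi,0,np.radians(78.7)+k]) for k in (0,np.pi)])
def pose(c,a): # tool z=-N, tool y at angle a in bore x-y
    z=-N; y=np.cos(a)*X+np.sin(a)*Y; return E(np.c_[np.cross(y,z),y,z])
for a in range(-15,345,30): print('nut',a,np.round(solve_ik(list(bore+27*N),pose(0,np.radians(a))),2) if solve_ik(list(bore+27*N),pose(0,np.radians(a))) is not None else None)
for h in (255,225,210):
    u=np.cos(np.radians(h))*X+np.sin(np.radians(h))*Y
    for k in (90,-90):
        q=solve_ik(list(bore+33*N+85*u),pose(0,np.radians(h+k))); print('sp',h,k,None if q is None else np.round(q,2))
for k in (90,270): print('tray',solve_ik([481,-238,10],[np.pi,0,np.radians(k-1.7)]))
E
```

```text
post foot [[501.80406565 132.49680402   0.        ]] post top [[489.02184286 129.57578502 235.        ]] tablet low edge [[ 659.   70.  300.]
 [ 697. -276.  300.]]
cam in tool [  75.88066595   -0.60112328 -143.37255481] view [[ 1.72022117e-03  9.55484757e-01  2.95035456e-01]
 [ 9.99998301e-01 -1.44816587e-03 -1.14060133e-03]
 [-6.62566905e-04  2.95036917e-01 -9.55485624e-01]] [[351.5958256    0.         283.75198691]
 [  0.         351.5958256  207.98424478]
 [  0.           0.           1.        ]]
[-0.25592548  0.21173883 -0.67256932  0.68648818  0.          1.85243225]
[-0.25592548  0.21173883 -0.67256932  0.68648818  0.         -1.2891604 ]
ins [array([-0.42650967,  0.46505381, -0.30061394,  0.80512857,  0.        ,
        1.34150887]), array([-0.42650967,  0.46505381, -0.30061394,  0.80512857,  0.        ,
       -1.80008379])]
ins [array([-0.30418713,  0.46060322, -0.30811313,  0.80207997,  0.        ,
        1.4638314 ]), array([-0.30418713,  0.46060322, -0.30811313,  0.80207997,  0.        ,
       -1.67776125])]
nut -15 [-0.15  0.16 -0.87  0.01 -0.02  1.87]
nut 15 [-0.15 
[... 237 characters left out ...]
87  0.01 -0.02 -1.27]
nut 195 [-0.15  0.16 -0.87  0.01 -0.02 -1.79]
nut 225 [-0.15  0.16 -0.87  0.01 -0.02 -2.31]
nut 255 [-0.15  0.16 -0.87  0.01 -0.02 -2.84]
nut 285 [-0.15  0.16 -0.87  0.01 -0.02  2.92]
nut 315 [-0.15  0.16 -0.87  0.01 -0.02  2.4 ]
sp 255 90 [-0.36  0.12 -0.95 -0.01  0.08  1.69]
sp 255 -90 [-0.36  0.12 -0.95 -0.01  0.08 -1.45]
sp 225 90 [-0.32  0.11 -1.04 -0.1   0.06  2.25]
sp 225 -90 [-0.32  0.11 -1.04 -0.1   0.06 -0.89]
sp 210 90 [-0.27  0.11 -1.07 -0.13  0.03  2.56]
sp 210 -90 [-0.27  0.11 -1.07 -0.13  0.03 -0.58]
tray [-0.59705887  0.55378567 -0.48755897  0.52945169  0.          1.00340805]
tray [-0.59705887  0.55378567 -0.48755897  0.52945169  0.         -2.1381846 ]
```

```bash
cat >> h.py <<'E'
yaw=-0.197
def frame(bx,by,yaw=yaw):
    Z=np.array([0,0,1.]);sx=np.array([np.cos(yaw),np.sin(yaw),0]); Y=np.cross(Z,sx)
    N=-.5*sx+.8660254*Z; return np.array([bx,by,115.]),np.cross(Y,N),Y,N
def tori(a,X,Y,N):
    z=-N; y=np.cos(a)*X+np.sin(a)*Y; return E(np.c_[np.cross(y,z),y,z])
E
python3 - <<'E'
from h import *
o,X,Y,N=frame(575,-20)
bot.move_ptp([130,360,300],[np.pi,0,2.6])
bot.move_ptp([370,0,300],[np.pi,0,1.4])
for i,a in enumerate((-15,165)):
    bot.move_ptp(o+140*N,tori(np.radians(a),X,Y,N)); bot.dwell(.3)
    s=bot.get_state(); m=imaging.camera_model('wrist'); im=imaging.capture('wrist')
    np.save(f'w{i}.npy',m,allow_pickle=True); cv2.imwrite(f'pics/w{i}.png',im)
    print(s['t'],s['tcp_pos']-(o+140*N),Rn.from_matrix(Rm(s['orientation']).T@Rm(tori(np.radians(a),X,Y,N))).magnitude())
a,b=[cv2.imread(f'pics/w{i}.png') for i in (0,1)]
cv2.imwrite('pics/w01.png',cv2.resize(np.hstack([a,b]),(800,300),interpolation=cv2.INTER_AREA))
E
```

```text
3.5667 [ 0.35566784 -0.13699033  0.43080096] 0.0003363128918532183
6.5667 [ 0.00647676  0.00823955 -0.00639162] 3.9165693651772586e-05
```

View pics/w01.png

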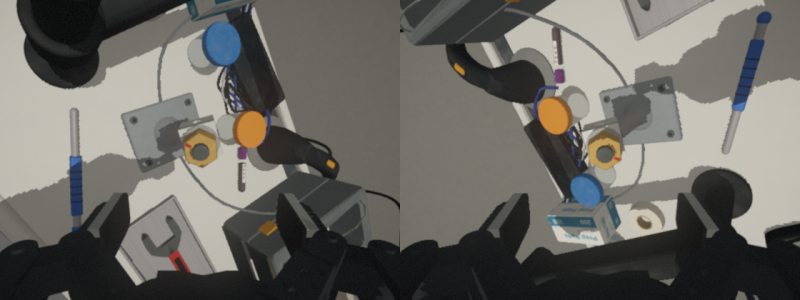

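The left view shows the nut at about (280, 207) full-resolution. In the right view it is at about (287, 210). I'll enlarge both for the hexagon corners.

```bash
python3 - <<'E'
import cv2,numpy as np
c=[cv2.resize(cv2.imread(f'pics/w{i}.png')[167:247,x:x+80],None,fx=5,fy=5,interpolation=cv2.INTER_CUBIC) for i,x in ((0,240),(1,245))]
cv2.imwrite('pics/n01.png',np.hstack(c))
E
```

```text
(no output)
```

View pics/n01.png

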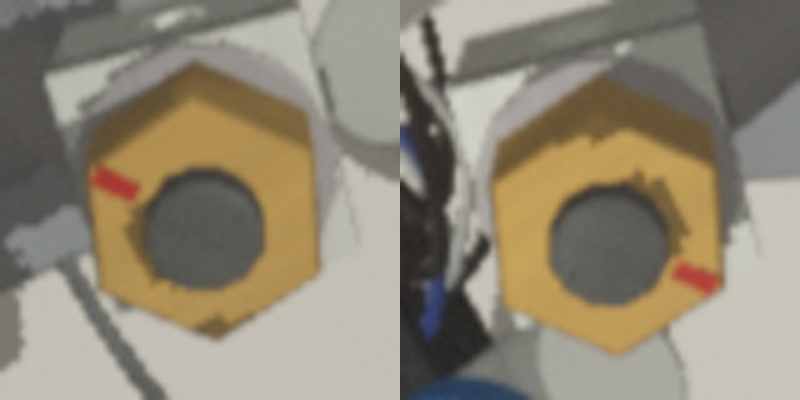

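```bash
python3 - <<'E'
from h import *
o,X,Y,N=frame(575,-20)
top=o+49*N
cs=[(0,240,[(192,98),(313,150),(319,270),(217,338),(102,290),(90,165)],[204,229,62]),(1,245,[(315,165),(321,290),(218,355),(105,305),(95,182)],[208,244,62])]
for i,x,c,st in cs:
    m=np.load(f'w{i}.npy',allow_pickle=True).item()
    def pl(p,h):
        p=np.array(p,float)/5+(x-.4,167-.4); d=ray(m,p); q=o+h*N; t=((q-m['position'])@N)/(d@N)
        P=m['position']+d*t[:,None]-o; return np.c_[P@X,P@Y]
    P=pl(c,49); 
    ctr=(P[[0,1,2]]+P[[3,4,5]]).mean(0)/2 if i==0 else (P[[0,1]]+P[[3,4]]).mean(0)/2
    a=np.degrees(np.arctan2(*(P-ctr).T[::-1])); print(i,'ctr',ctr.round(2),'r',np.linalg.norm(P-ctr,axis=1).round(1),'ang mod60',(a%60).round(1),a.round(0), 'stud',pl([st[:2]],56).round(2))
    b=[(onz(m,[p],9)[0]) for p in []]
E
```

```text
0 ctr [-1.3   1.18] r [17.6 18.  17.7 17.8 18.  17.9] ang mod60 [21.  19.2 20.1 20.2 20.4 18.6] [  81.   19.  -40. -100. -160.  139.] stud [[-1.22  2.07]]
1 ctr [-1.62  1.77] r [18.  17.8 18.  18.  17.7] ang mod60 [20.3 18.3 19.4 20.  18.5] [-160.  138.   79.   20.  -42.] stud [[-1.76  0.59]]
```

```bash
sed -i '$a B=(573.6,-18.2)' h.py; python3 - <<'E'
from h import *
o,X,Y,N=frame(*B); b=np.radians(59.2)
g=np.array([429.7,-16.5])-20*np.array([np.cos(b),np.sin(b)]); dn=[np.pi,0,b-np.pi]
bot.move_ptp([*g,90],dn); bot.grip(.5); bot.movel([*g,3]); bot.grip(0,40); s=bot.get_state(); print(s['opening'],s['gripper_force'],s['tcp_pos'])
bot.movel([*g,150]); 
ins=[np.pi,0,np.pi/2+yaw-np.pi]
p=o-157*Y+[0,0,-4]
bot.move_ptp(p+[0,0,30],ins); bot.movel(p); bot.dwell(.2)
s=bot.get_state(); print(s['t'],s['opening'],s['tcp_pos']-p)
m=imaging.camera_model('wrist'); np.save('w2.npy',m,allow_pickle=True)
w=imaging.capture('wrist'); t=imaging.capture('top'); cv2.imwrite('pics/w2.png',w); cv2.imwrite('pics/t2.png',t)
print('top px of expected tip, face, bore',proj(imaging.camera_model('top'),[o-35*Y,o-20*Y,o,o-177*Y]).round(1))
cv2.imwrite('pics/v2.png',np.hstack([cv2.resize(w,(400,300)),cv2.resize(t[180:270,250:370],(400,300),interpolation=cv2.INTER_CUBIC)]))
E
```

```text
0.14666949643424562 39.76451575756073 [420.17583285 -33.82615056   3.97834426]
11.3583 0.1440518992430674 [0.59547483 0.07744881 1.18184043]
top px of expected tip, face, bore [[300.3 220.6]
 [292.9 220.9]
 [283.  221.2]
 [370.2 218.1]]
```

View pics/v2.png

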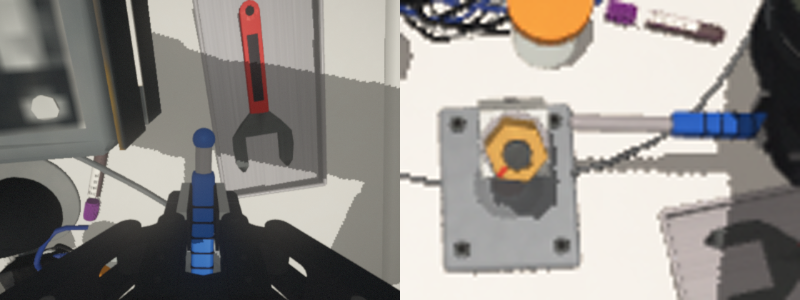

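```bash
python3 - <<'E'
from h import *
o,X,Y,N=frame(*B); mt=imaging.camera_model('top'); s=bot.get_state(); p=o-157*Y+[0,0,-4]
print('tcp err',s['tcp_pos']-p,s['contact_force'],s['orientation'])
T=cv2.imread('pics/t2.png'); T0=cv2.imread('pics/top0.png')
print('stud/nut top proj',proj(mt,[o+56*N,o+49*N]).round(1))
for nm,im in(('t0',T0),('t2',T)):
    k=mask(im,(12,120,90),(28,255,255),(265,205,305,245)); c=big(k); print(nm,cv2.minEnclosingCircle(c))
cor=[o+49*N+18.5*(np.cos(np.radians(a))*X+np.sin(np.radians(a))*Y) for a in range(20,380,60)]+[o+25*N+18.5*(np.cos(np.radians(a))*X+np.sin(np.radians(a))*Y) for a in range(20,380,60)]
print('pred nut circle',cv2.minEnclosingCircle(proj(mt,cor).astype(np.float32)))
k=mask(T,(100,120,60),(125,255,255),(325,205,365,230)); c=big(k); print('sleeve',cv2.minAreaRect(c)); 
g=T[205:232,304:330].astype(int); print(g.sum(2).mean(1).round())
s2=s['tcp_pos']; tip=s2+Y*122+[0,0,3]
print('exp rod at tip,shoulder',proj(mt,[tip,tip-62*Y,tip-102*Y]).round(1))
E
```

```text
tcp err [ 0.503781   -0.10048331  0.87842594] [-0.15186857 -0.26653379 -0.788349  ] [-3.14015840e+00 -3.51781816e-04 -1.76763483e+00]
stud/nut top proj [[284.4 227.2]
 [284.2 226.4]]
t0 ((284.5, 224.5), 9.823541641235352)
t2 ((284.5, 224.5), 9.823541641235352)
pred nut circle ((283.95068359375, 225.15936279296875), 10.661781311035156)
sleeve ((345.5, 217.0), (6.0, 27.0), 90.0)
[721. 721. 722. 722. 722. 722. 722. 722. 714. 623. 491. 530. 519. 463.
 506. 691. 666. 660. 646. 635. 640. 604. 486. 368. 368. 405. 568.]
exp rod at tip,shoulder [[300.3 220.4]
 [330.8 219.3]
 [350.5 218.6]]
```

```bash
python3 - <<'E'
from h import *
o,X,Y,N=frame(*B); ms=imaging.camera_model('side'); s=bot.get_state()
S=imaging.capture('side'); cv2.imwrite('pics/s2.png',S)
tip=s['tcp_pos']+Y*122+[0,0,3]
print('exp tip,shoulder,bore,nut top',proj(ms,[tip,tip-62*Y,o,o+49*N]).round(1))
w=[cv2.resize(cv2.imread(f'pics/w{i}.png')[y:y+140,x:x+140],None,fx=2.8,fy=2.8,interpolation=cv2.INTER_CUBIC)for i,x,y in((0,160,120),(1,270,90))]
cv2.imwrite('pics/v3.png',np.hstack([cv2.resize(S[150:250,240:340],(392,392),interpolation=cv2.INTER_CUBIC)]+w[:1]))
E
```

```text
exp tip,shoulder,bore,nut top [[282.1 197.5]
 [286.4 180.4]
 [279.7 207.9]
 [291.2 192.6]]
```

View pics/v3.png

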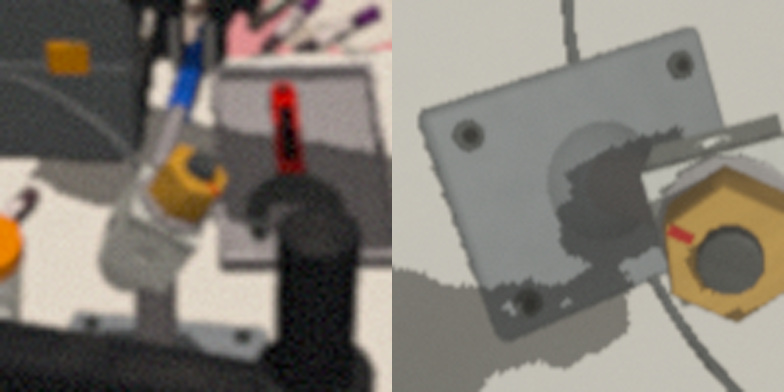

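```bash
python3 - <<'E'
from h import *
o,X,Y,N=frame(*B); mt=imaging.camera_model('top');ms=imaging.camera_model('side'); s=bot.get_state()
tip=s['tcp_pos']+Y*122+[0,0,3]; sh=tip-62*Y; sx=np.cross(Y,[0,0,1.])
for c in (0,1):
    P,e=cross(mt,np.array([332,217.1])-c*np.array([.5,-.65]),ms,np.array([285.9,177.6])-c*np.array([.6,-1]))
    d=P-sh; print('shoulder err sx,Y,z',d@sx,d@Y,d[2],'gap',e)
m=np.load('w0.npy',allow_pickle=True).item()
q=np.array([(422,116),(692,30),(722,125)],float)-(392,0); q=q/2.8+(160,120)-.3
q2=np.array([(422,116),(692,30),(505,340)],float)-(392,0); q2=q2/2.8+(160,120)-.3
for z in (8,12):
    P=onz(m,q2,z); a=P[1]-P[0]; b=P[2]-P[0]; print(z,P.round(1)[:,:2].tolist(),np.linalg.norm(a),np.linalg.norm(b),np.degrees([np.arctan2(a[1],a[0]),np.arctan2(b[1],b[0])]))
E
```

```text
shoulder err sx,Y,z 1.9483429326403543 -1.5839282094478027 6.672585540050889 gap 1.0510672547186082
shoulder err sx,Y,z 2.460517489891143 -1.0516332744779742 3.8502290451606456 gap 0.6715657338412591
8 [[526.9, 35.6], [636.8, 14.1], [510.1, -51.6]] 111.94684561683805 88.8187698670966 [ -11.07846652 -100.90165811]
12 [[526.2, 36.1], [634.9, 14.8], [509.6, -50.2]] 110.71214287055591 87.83915513590834 [ -11.07846652 -100.90165811]
```

```bash
python3 - <<'E'
from h import *
o,X,Y,N=frame(*B); w=cv2.imread('pics/w2.png'); m=np.load('w2.npy',allow_pickle=True).item()
k=mask(w,(100,110,40),(128,255,255),(255,170,315,400))
rows=[]
for r in range(175,395,6):
    c=np.where(k[r])[0]
    if len(c)>6: rows.append((r,c.min(),c.max()))
rows=np.array(rows); print(rows.tolist())
s=bot.get_state(); t=s['tcp_pos']; R=Rm(s['orientation'])
pl=lambda px:(onz(m,px,t[2]+3)-t)@R
L=pl(np.c_[rows[:,1]-.5,rows[:,0]]);H=pl(np.c_[rows[:,2]+.5,rows[:,0]])
print(np.c_[L[:,0],(L[:,1]+H[:,1])/2,H[:,1]-L[:,1]].round(1).tolist())
T=cv2.imread('pics/t2.png')
g=T[208:226].astype(int).sum(2)
print([(x,*(np.array([np.where(g[:,x]<640)[0].min(),np.where(g[:,x]<640)[0].max()])+208)) for x in range(296,366,5) if (g[:,x]<640).any()])
print(bot.get_state()['t'],s['orientation'])
E
```

```text
[[181, 279, 291], [187, 272, 298], [193, 271, 300], [199, 272, 299], [205, 276, 295], [247, 270, 299], [253, 270, 299], [259, 270, 299], [265, 270, 298], [271, 270, 298], [277, 270, 298], [283, 270, 298], [295, 270, 298], [301, 270, 298], [307, 269, 298], [313, 270, 297], [319, 269, 299], [325, 268, 299], [331, 269, 297], [337, 267, 298], [343, 268, 298], [349, 267, 298], [355, 270, 294], [361, 268, 298], [367, 268, 298], [373, 269, 297], [379, 267, 297], [385, 278, 289]]
[[43.5, 1.1, 5.3], [41.0, 1.1, 11.1], [38.4, 1.3, 12.4], [35.8, 1.3, 11.7], [33.2, 1.3, 8.4], [14.2, 1.0, 13.0], [11.3, 1.0, 13.1], [8.5, 1.0, 13.2], [5.6, 0.8, 12.8], [2.6, 0.8, 12.9], [-0.3, 0.8, 12.9], [-3.3, 0.8, 13.0], [-9.4, 0.8, 13.2], [-12.5, 0.8, 13.2], [-15.7, 0.6, 13.8], [-18.9, 0.6, 12.9], [-22.1, 0.8, 14.4], [-25.3, 0.6, 15.0], [-28.6, 0.4, 13.6], [-31.9, 0.1, 15.1], [-35.3, 0.4, 14.7], [-38.7, 0.1, 15.3], [-42.2, -0.1, 12.0], [-45.7, 0.4, 15.0], [-49.2, 0.4, 15.1], [-52.8, 0.4, 14.2], [-56.4, -0.1, 15.3], [-60.0, 0.7, 6.0]]
[(296, np.int64(211), np.int64(225)), (301, np.int64(213), np.int64(225)), (306, np.int64(214), np.int64(219)), (311, np.int64(214), np.int64(219)), (316, np.int64(214), np.int64(219)), (321, np.int64(214), np.int64(225)), (326, np.int64(215), np.int64(223)), (331, np.int64(214), np.int64(220)), (336, np.int64(213), np.int64(221)), (341, np.int64(208), np.int64(221)), (346, np.int64(213), np.int64(225)), (351, np.int64(208), np.int64(225)), (356, np.int64(208), np.int64(225)), (361, np.int64(208), np.int64(225))]
11.5083 [-3.14047833e+00 -2.68587296e-04 -1.76773325e+00]
```

```bash
python3 - <<'E'
from h import *
o,X,Y,N=frame(*B); mt=imaging.camera_model('top');ms=imaging.camera_model('side'); s=bot.get_state()
T=cv2.imread('pics/t2.png').astype(int); S=cv2.imread('pics/s2.png')
print('top gray cols'); 
for x in (305,310,315,320,325): print(x,(T[210:224,x].sum(1)//3).tolist())
print('side rows (sat / gray)')
for r in range(172,192,2): print(r,(S[r,272:296].astype(int).sum(1)//3).tolist(), np.where(mask(S,(100,110,40),(128,255,255),(270,160,300,200))[r])[0][[0,-1]] if mask(S,(100,110,40),(128,255,255),(270,160,300,200))[r].any() else '')
E
```

```text
top gray cols
305 [241, 241, 241, 237, 184, 168, 179, 170, 152, 190, 240, 240, 241, 241]
310 [240, 240, 241, 238, 209, 168, 179, 172, 150, 168, 241, 241, 241, 241]
315 [240, 240, 241, 238, 208, 164, 176, 173, 153, 168, 240, 240, 240, 240]
320 [240, 240, 240, 237, 201, 161, 175, 174, 157, 172, 240, 240, 240, 231]
325 [239, 240, 240, 240, 234, 161, 175, 174, 154, 153, 240, 232, 96, 131]
side rows (sat / gray)
172 [64, 57, 44, 40, 29, 63, 122, 176, 207, 214, 202, 162, 121, 94, 80, 79, 78, 74, 105, 160, 189, 173, 146, 142] [285 289]
174 [61, 55, 48, 34, 39, 89, 164, 204, 217, 209, 188, 146, 114, 89, 91, 88, 79, 91, 135, 183, 200, 174, 148, 138] [284 288]
176 [58, 58, 48, 37, 29, 83, 138, 175, 193, 187, 158, 122, 108, 112, 111, 94, 92, 126, 172, 204, 205, 172, 144, 137] [284 288]
178 [62, 55, 48, 40, 36, 55, 82, 104, 112, 114, 113, 117, 134, 134, 128, 104, 120, 171, 203, 212, 208, 181, 139, 122] 
180 [62, 54, 50, 45, 50, 82, 98, 107, 105, 106, 120, 133, 142, 138, 110, 90, 114, 156, 185, 200, 208, 196, 164, 121] 
182 [62, 57, 51, 37, 55, 81, 104, 105, 108, 119, 136, 143, 139, 125, 107, 103, 103, 104, 114, 126, 136, 131, 111, 87] 
184 [64, 62, 48, 46, 63, 83, 104, 105, 110, 128, 140, 141, 132, 117, 106, 111, 109, 106, 103, 109, 106, 101, 95, 86] 
186 [74, 64, 52, 54, 72, 94, 105, 112, 124, 139, 141, 137, 120, 114, 119, 114, 112, 110, 110, 108, 107, 107, 96, 91] 
188 [79, 77, 70, 77, 92, 108, 109, 117, 135, 142, 137, 123, 121, 124, 125, 125, 116, 106, 90, 91, 98, 96, 94, 85] 
190 [88, 89, 92, 101, 107, 109, 116, 130, 145, 141, 130, 125, 127, 132, 125, 104, 85, 66, 66, 66, 70, 75, 75, 78]
```

```bash
python3 - <<'E'
from h import *
o,X,Y,N=frame(*B); mt=imaging.camera_model('top');ms=imaging.camera_model('side'); s=bot.get_state(); sx=np.cross(Y,[0,0,1.])
for c in (0,1):
  ct=c*np.array([.5,-.65]); cs=c*np.array([.6,-1])
  for ps in ([(285.2,178),(280.3,190)],[(285.4,178),(280.0,190)],[(285.0,178),(280.7,190)]):
    a=ray(mt,np.array([(305,216.6),(325,217.3)])-ct); b=ray(ms,np.array(ps)-cs)
    n1=np.cross(*a); n2=np.cross(*b); d=np.cross(n1,n2); d/=np.linalg.norm(d); d*=np.sign(d@Y)
    # point on the line at Y coordinate of tip (-35) and at tcp
    def at(y):
        return np.linalg.solve([n1,n2,Y],[n1@mt['position'],n2@ms['position'],o@Y+y])
    p=at(-40); q=at(-97); t=s['tcp_pos']
    print(c,'yaw dev',np.degrees(np.arctan2(d@sx,d@Y)).round(1),'pitch',np.degrees(np.arcsin(d[2])).round(1),'near tip rel bore sx,z',((p-o)@sx).round(1),(p-o)[2].round(1),'shoulder',((q-o)@sx).round(1),(q-o)[2].round(1))
E
```

```text
0 yaw dev 30.5 pitch -51.8 near tip rel bore sx,z 80.5 -206.0 shoulder 46.8 -121.9
0 yaw dev -24.2 pitch 53.9 near tip rel bore sx,z -32.1 116.6 shoulder -6.5 30.9
0 yaw dev -3.1 pitch 20.2 near tip rel bore sx,z 10.1 -4.4 shoulder 13.1 -25.3
1 yaw dev 36.8 pitch -57.2 near tip rel bore sx,z 210.8 -586.4 shoulder 168.2 -476.1
1 yaw dev -22.0 pitch 52.0 near tip rel bore sx,z -53.9 175.7 shoulder -30.9 97.1
1 yaw dev -3.5 pitch 21.4 near tip rel bore sx,z 24.0 -48.6 shoulder 27.5 -71.0
```

```bash
python3 - <<'E'
from h import *
o,X,Y,N=frame(*B); mt=imaging.camera_model('top');ms=imaging.camera_model('side'); sx=np.cross(Y,[0,0,1.])
th=np.radians(5.5); R=Rn.from_rotvec(-sx*th).as_matrix()@Rm([np.pi,0,np.pi/2+yaw-np.pi])
p=o-157*Y+[0,0,-3.5]
bot.movel(p,E(R)); bot.dwell(.3); s=bot.get_state(); t=s['tcp_pos']; print(s['t'],t-p)
T=imaging.capture('top');S=imaging.capture('side'); cv2.imwrite('pics/s3.png',S); cv2.imwrite('pics/t3.png',T)
c=np.array([t[0],t[1],t[2]+3]); tip=c+122*Y
print('exp top tip,shoulder',proj(mt,[tip,tip-62*Y]).round(1),'side',proj(ms,[tip,tip-62*Y]).round(1), 'dz+10 px',(proj(mt,[tip+[0,0,10]])-proj(mt,[tip])).round(2),(proj(ms,[tip-62*Y+[0,0,10]])-proj(ms,[tip-62*Y])).round(2))
T=T.astype(int)
for x in (302,305,310,315,320,325): print(x,(T[210:225,x].sum(1)//3).tolist())
for r in range(172,192): 
    k=np.where(mask(S,(100,110,40),(128,255,255),(270,160,300,200))[r])[0]; print(r,(k[0],k[-1]) if len(k) else '',(S[r,274:294].astype(int).sum(1)//3).tolist() if r%3==0 else '')
E
```

```text
12.0583 [-0.10347799 -0.54829902 -0.0043469 ]
exp top tip,shoulder [[300.6 220.7]
 [331.1 219.6]] side [[282.4 197.5]
 [286.7 180.4]] dz+10 px [[ 0.33 -1.58]] [[-0.07 -3.65]]
302 [238, 238, 237, 232, 230, 228, 199, 165, 187, 172, 150, 178, 230, 231, 227]
305 [238, 238, 238, 238, 238, 233, 171, 166, 192, 172, 150, 186, 238, 238, 238]
310 [238, 238, 238, 238, 238, 233, 178, 168, 190, 168, 149, 186, 238, 238, 238]
315 [238, 238, 238, 238, 238, 233, 181, 168, 190, 166, 147, 182, 238, 238, 238]
320 [237, 237, 237, 237, 237, 233, 182, 170, 194, 165, 144, 176, 238, 227, 86]
325 [236, 237, 237, 237, 237, 232, 186, 171, 192, 162, 152, 194, 93, 127, 230]
172 (np.int64(286), np.int64(289)) 
173 (np.int64(286), np.int64(289)) 
174 (np.int64(285), np.int64(289)) [45, 39, 41, 95, 158, 205, 213, 213, 199, 173, 120, 79, 60, 57, 61, 71, 112, 166, 193, 171]
175 (np.int64(285), np.int64(289)) 
176 (np.int64(284), np.int64(288)) 
177 (np.int64(284), np.int64(288)) [45, 34, 38, 93, 162, 202, 213, 207, 184, 147, 108, 92, 92, 85, 87, 113, 162, 201, 207, 173]
178 (np.int64(284), np.int64(288)) 
179 (np.int64(287), np.int64(287)) 
180  [52, 43, 89, 153, 194, 211, 214, 204, 169, 134, 131, 133, 124, 95, 111, 159, 198, 214, 212, 210]
181  
182  
183  [49, 44, 83, 140, 170, 170, 170, 175, 165, 149, 147, 133, 129, 146, 181, 207, 211, 207, 208, 195]
184  
185  
186  [57, 52, 75, 92, 105, 107, 105, 114, 133, 142, 138, 133, 137, 161, 187, 188, 197, 209, 207, 192]
187  
188  
189  [88, 91, 105, 105, 108, 108, 119, 128, 132, 131, 124, 125, 128, 117, 98, 86, 77, 84, 81, 89]
190  
191
```

```bash
python3 - <<'E'
from h import *
o,X,Y,N=frame(*B); mt=imaging.camera_model('top');ms=imaging.camera_model('side'); sx=np.cross(Y,[0,0,1.])
R=Rn.from_rotvec([0,0,np.radians(.6)]).as_matrix()@Rn.from_rotvec(-sx*np.radians(7.7)).as_matrix()@Rm([np.pi,0,np.pi/2+yaw-np.pi])
p=o-157*Y+[0,0,-3.2]
bot.movel(p,E(R)); bot.dwell(.3); s=bot.get_state(); t=s['tcp_pos']; print(s['t'],t-p)
T=imaging.capture('top');S=imaging.capture('side'); cv2.imwrite('pics/t4.png',T)
T=T.astype(int)
for x in (302,310,320,325): print(x,(T[210:225,x].sum(1)//3).tolist())
for r in range(176,183):
    k=np.where(mask(S,(100,110,40),(128,255,255),(270,160,300,200))[r])[0]; print(r,(k[0],k[-1]) if len(k) else '')
hit=bot.movel(p+40*Y,max_speed=40,threshold=6); s=bot.get_state(); d=s['tcp_pos']-p
print(hit,'adv',d@Y,'lat',d@sx,d[2],'F',s['contact_force']@Y,s['contact_force']@sx,s['contact_force'][2],s['t'])
E
```

```text
12.7083 [-0.0214185  -0.1694737   0.01872733]
302 [238, 237, 237, 231, 229, 231, 230, 222, 156, 172, 183, 154, 163, 230, 226]
310 [237, 237, 237, 237, 237, 237, 234, 204, 167, 195, 173, 152, 187, 237, 237]
320 [237, 237, 237, 237, 237, 236, 231, 163, 175, 205, 160, 149, 213, 227, 86]
325 [236, 236, 236, 236, 236, 236, 231, 167, 173, 200, 156, 124, 92, 127, 229]
176 (np.int64(285), np.int64(288))
177 (np.int64(285), np.int64(288))
178 (np.int64(284), np.int64(288))
179 (np.int64(284), np.int64(288))
180 
181 
182 
False adv 39.777228102277 lat 0.02171576231299583 -0.0006945497849528692 F -0.5357245765177366 -0.1377286254429148 0.311372546659211 13.9583
```

```bash
python3 - <<'E'
from h import *
o,X,Y,N=frame(*B); sx=np.cross(Y,[0,0,1.]); p=o-157*Y+[0,0,-3.2]
hit=bot.movel(p+84*Y,max_speed=30,threshold=8); bot.dwell(.2); s=bot.get_state(); d=s['tcp_pos']-p;F=s['contact_force']
print(hit,'adv',d@Y,'lat',d@sx,d[2],'F',F@Y,F@sx,F[2],s['t'],s['opening'])
T=imaging.capture('top');cv2.imwrite('pics/t5.png',cv2.resize(T[170:270,230:390],(640,400),interpolation=cv2.INTER_CUBIC))
E
```

```text
True adv 73.62401960056538 lat -0.4829298144268628 -0.5239453418408857 F -1.3555048712621538 1.1851504449146402 0.5767456356274336 15.2417 0.14880805423614935
```

View pics/t5.png

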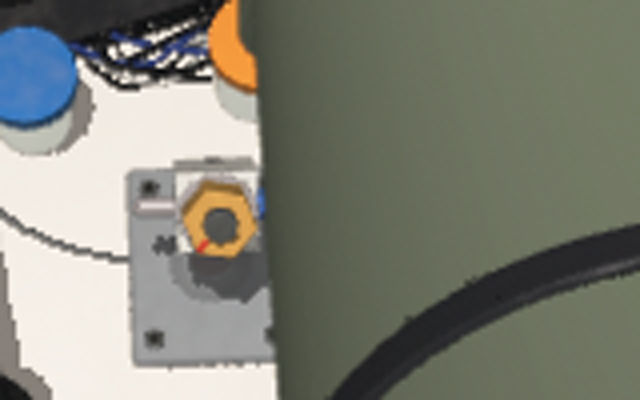

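```bash
python3 - <<'E'
from h import *
o,X,Y,N=frame(*B); sx=np.cross(Y,[0,0,1.]); p=o-157*Y+[0,0,-3.2]
hit=bot.movel(p+84*Y,max_speed=15,threshold=12); bot.dwell(.1); s=bot.get_state(); d=s['tcp_pos']-p;F=s['contact_force']
print(hit,'adv',d@Y,'lat',d@sx,d[2],'F',F@Y,F@sx,F[2],s['t'])
bot.grip(.45); bot.dwell(.2); s=bot.get_state(); print(s['tcp_pos']-p,s['t'])
R=Rm(s['orientation']); bot.movel(s['tcp_pos']-R[:,2]*60); bot.movel(s['tcp_pos']-R[:,2]*60-Y*130+[0,0,40],max_speed=300)
T=imaging.capture('top');S=imaging.capture('side');print(bot.get_state()['t'])
cv2.imwrite('pics/v6.png',np.hstack([cv2.resize(I,(390,390),interpolation=cv2.INTER_CUBIC) for I in (T[175:255,250:330],S[150:250,240:340])]))
E
```

```text
True adv 73.57251589150232 lat -0.6202383781873835 -0.43365302555172036 F -0.1663326341781958 0.3010793938488313 2.45394336935657 15.775
[13.69068354 72.14639139 -0.61916086] 16.3417
17.5917
```

View pics/v6.png

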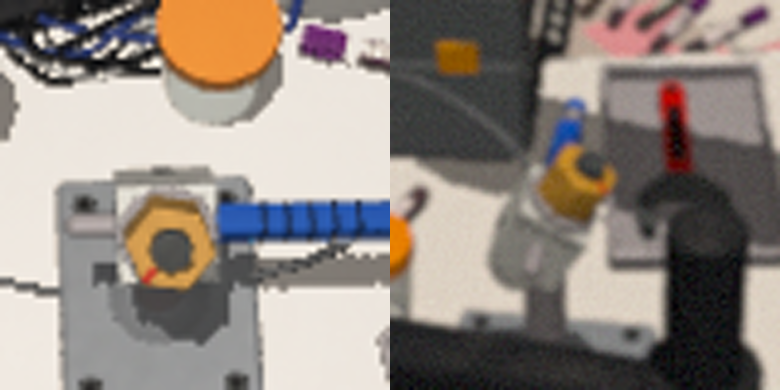

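Both views show the bar seated. In the top crop the rod emerges on the left at (70–120, 222) and the sleeve meets the head at (217, 222). Next is the nut.

```bash
python3 - <<'E'
from h import *
o,X,Y,N=frame(*B); a0=109.8
ori=tori(np.radians(a0),X,Y,N)
bot.grip(.65); bot.move_ptp(o+115*N,ori); bot.movel(o+28*N,max_speed=120,threshold=15); bot.dwell(.1)
s=bot.get_state(); print('at N',(s['tcp_pos']-o)@N,s['qpos'],s['contact_force'],s['t'])
bot.grip(0,40); s=bot.get_state(); print(s['opening'],s['gripper_force'])
q=np.array(s['qpos']); t0=s['wrist_torque']
for k in (15,30,45,55,60):
    qq=q.copy(); qq[5]+=np.radians(k); bot.move_j(qq); bot.dwell(.1); s=bot.get_state()
    print(k,'rot',np.degrees(s['qpos'][5]-q[5]).round(1),'tq',((s['wrist_torque']-t0)@N).round(3),'F',np.round(s['contact_force'],1),'t',s['t'],s['opening'])
E
```

```text
at N 28.573080728299505 [-0.14528528  0.15770451 -0.87266231  0.01619329 -0.02586059 -0.30077354] [-0.11440963  0.40861576  0.47048274] 20.2417
0.36258988297307226 40.17556234728545
15 rot 14.9 tq -0.035 F [ 1.2 -0.7 -1. ] t 21.0333 0.36359435253941896
30 rot 29.8 tq -0.016 F [-0.8 -1.   0.7] t 21.4917 0.367646695009784
45 rot 44.8 tq 0.011 F [-2.7 -2.3  1.7] t 21.95 0.36675368807375697
55 rot 54.8 tq 0.052 F [-2.7 -4.   3.7] t 22.3417 0.36410214898527143
60 rot 59.8 tq -0.078 F [-3.7 -3.1  3. ] t 22.6917 0.3625080479932487
```

```bash
python3 - <<'E'
from h import *
o,X,Y,N=frame(*B); s=bot.get_state(); q=np.array(s['qpos']); q0=-0.30077
for k in (62,64,65.5):
    q[5]=q0+np.radians(k); bot.move_j(q); bot.dwell(.1); s=bot.get_state()
    print(k,np.degrees(s['qpos'][5]-q0).round(1),np.round(s['wrist_torque'],3),(s['wrist_torque']@N).round(3),s['effort'][5],np.round(s['contact_force'],1),s['t'])
E
```

```text
62 61.9 [-0.507  0.809 -0.365] 0.012 0.04384478204883635 [-3.2 -2.1  3.1] 23.0417
64 63.9 [-0.514  0.817 -0.354] 0.025 -0.004680013807956129 [-4.  -3.   1.8] 23.3917
65.5 65.5 [-0.598  0.804 -0.325] 0.09 0.12108864728361368 [-3.2 -2.8  3.5] 23.7417
```

```bash
python3 - <<'E'
from h import *
o,X,Y,N=frame(*B); s=bot.get_state(); q=np.array(s['qpos']); q0=-0.30077
q[5]=q0+np.radians(67); bot.move_j(q); bot.dwell(.2); s=bot.get_state(); print((s['wrist_torque']@N).round(3),s['effort'][5],s['contact_force'])
bot.grip(.65); s=bot.get_state(); z=Rm(s['orientation'])[:,2]
bot.movel(s['tcp_pos']-z*112,max_speed=250); bot.dwell(.2)
m=imaging.camera_model('wrist'); im=imaging.capture('wrist'); np.save('w4.npy',m,allow_pickle=True); cv2.imwrite('pics/w4.png',im)
c=proj(m,[o+49*N])[0].astype(int); print(c,bot.get_state()['t'])
x,y=c-40; print(x,y)
cv2.imwrite('pics/n4.png',cv2.resize(im[y:y+80,x:x+80],None,fx=5,fy=5,interpolation=cv2.INTER_CUBIC))
E
```

```text
0.136 0.1167835621163249 [-3.6140738  -2.02088734  3.01454804]
[285 213] 25.4
245 173
```

View pics/n4.png

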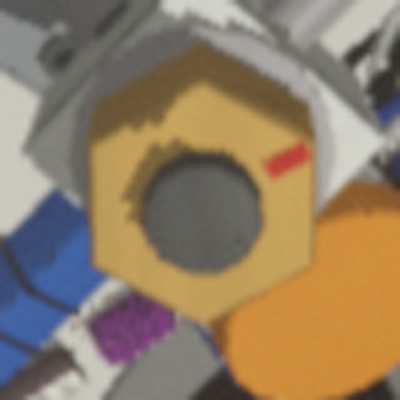

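```bash
python3 - <<'E'
from h import *
o,X,Y,N=frame(*B)
m=np.load('w4.npy',allow_pickle=True).item()
p=np.array([(203,82),(312,143),(314,262),(205,322),(91,268),(91,148)],float)/5+(245-.4,173-.4)
d=ray(m,p);t=((o+49*N-m['position'])@N)/(d@N);P=m['position']+d*t[:,None]-o;P=np.c_[P@X,P@Y];c=P.mean(0)
print(c,np.linalg.norm(P-c,axis=1).round(1),(np.degrees(np.arctan2(*(P-c).T[::-1]))%60).round(1))
for a in (88.3,268.3):
  print(solve_ik([481.2,-238,120],[np.pi,0,np.radians(a)]))
E
```

```text
[ 0.19723428 -0.198433  ] [17.8 17.6 17.8 17.5 18.3 17.6] [12.8 13.9 14.8 14.  13.4 14.5]
[-0.59684742  0.40402855 -0.38630655  0.78046123  0.          1.0036195 ]
[-0.59684742  0.40402855 -0.38630655  0.78046123  0.         -2.13797315]
```

```bash
python3 - <<'E'
from h import *
o,X,Y,N=frame(*B)
a=np.radians(88.3); ori=[np.pi,0,a]; g=np.array([481.4,-236])
s=bot.get_state(); bot.movel(s['tcp_pos']+[-40,-60,60],max_speed=300)
bot.move_ptp([*(g),130],ori); bot.dwell(.2)
m=imaging.camera_model('wrist'); im=imaging.capture('wrist'); cv2.imwrite('pics/w5.png',im); np.save('w5.npy',m,allow_pickle=True)
print(bot.get_state()['tcp_pos'],bot.get_state()['t'])
k=mask(im,(0,130,60),(10,255,255),(0,0,560,420))|mask(im,(172,130,60),(180,255,255),(0,0,560,420))
c=big(k); P=onz(m,cv2.boxPoints(cv2.minAreaRect(c)),9.5); print(cv2.boundingRect(c),P.round(1)[:,:2].tolist())
print('pred grip/jaw px',proj(m,[[*g,9.5],[484,-151,9.5],[484.4,-138,9.5]]).round())
dk=cv2.inRange(cv2.cvtColor(im,cv2.COLOR_BGR2GRAY),0,90); x,y=proj(m,[[484,-151,9.5]])[0].astype(int)
for r in range(y-60,y+70,10):
    row=dk[r,max(0,x-90):x+90]; e=np.where(np.diff(row.astype(int)))[0]+max(0,x-90); print(r,e.tolist())
E
```

```text
[ 481.86276435 -235.31118816  131.43534549] 27.0583
(271, 152, 22, 118) [[473.0, -197.8], [488.8, -198.2], [486.9, -295.6], [469.4, -295.1]]
pred grip/jaw px [[283. 200.]
 [284.  86.]
 [284.  66.]]
25 []
35 [197, 201, 345, 346]
45 [197, 200, 345, 346]
55 [198, 200]
65 [198, 201, 344, 345]
75 [199, 202, 313, 320]
85 [200, 203, 343, 344]
95 [200, 204]
105 [201, 204, 257, 258, 342, 343]
115 [201, 204, 341, 342]
125 [202, 204, 341, 342]
135 [198, 206, 278, 285]
145 [198, 200, 201, 207, 213, 214, 274, 290]
```

```bash
python3 - <<'E'
from h import *
ori=[np.pi,0,np.radians(88.4)]; g=np.array([480.2,-235.8])
bot.grip(.5)
print(bot.movel([*g,4.0],ori,max_speed=120,threshold=12)); bot.dwell(.3); s=bot.get_state(); print(s['tcp_pos'],s['contact_force'])
bot.grip(0,120); bot.dwell(.2); s=bot.get_state(); print(s['opening'],s['gripper_force'],s['tcp_pos'])
a=imaging.capture('wrist'); cv2.imwrite('pics/g0.png',a)
bot.movel([*g,120],max_speed=200); bot.dwell(.4); s=bot.get_state(); print(s['opening'],s['tcp_pos'],s['contact_force'],s['t'])
b=imaging.capture('wrist'); cv2.imwrite('pics/g1.png',b)
m=imaging.camera_model('wrist')
ga,gb=[cv2.cvtColor(i,cv2.COLOR_BGR2GRAY) for i in(a,b)]
t=s['tcp_pos']; print('pred jaw px',proj(m,[[t[0],t[1]+85,t[2]],[t[0],t[1]+98,t[2]],[t[0],t[1]+47-9,t[2]]]).round())
red=lambda im:cv2.boundingRect(big(mask(im,(0,130,60),(10,255,255),(200,60,360,420))))
print(red(a),red(b))
for r in range(20,150,10):
  f=lambda G:(np.where(np.diff((G[r,150:420]<90).astype(int)))[0]+150).tolist()
  print(r,f(ga),'|',f(gb))
E
```

```text
False
[ 480.47845634 -235.97938282    4.42451099] [-0.02509725 -0.36045995  0.49304744]
0.14937406474869225 117.8950665704906 [ 480.3587766  -235.86475146    4.68719477]
0.15252225892825805 [ 479.9024092  -235.62240216  119.38673102] [-0.05626282 -0.14638605 -1.03335082] 30.6083
pred jaw px [[279.  72.]
 [278.  34.]
 [283. 191.]]
(263, 193, 43, 192) (263, 193, 43, 192)
20 [405, 413] | []
30 [404, 412] | [196, 199]
40 [211, 231, 337, 357, 403, 409] | [197, 200, 212, 230, 338, 356]
50 [350, 351, 352, 362, 402, 408] | [197, 200, 351, 352, 353, 361]
60 [238, 239, 329, 330, 401, 407] | [198, 200, 237, 239, 329, 330]
70 [238, 240, 400, 405] | [199, 201, 237, 239, 328, 330]
80 [239, 240, 328, 329, 399, 404] | [199, 202, 238, 239, 328, 329]
90 [239, 240, 327, 329, 397, 400, 401, 402, 403, 404] | [200, 203, 238, 240, 326, 329]
100 [239, 241, 327, 329, 397, 403] | [201, 202, 238, 240, 326, 328]
110 [239, 241, 327, 328, 396, 402] | [201, 203, 239, 241, 326, 328]
120 [239, 242, 326, 328, 396, 401] | [202, 205, 239, 241, 325, 327]
130 [239, 242, 326, 328, 395, 400] | [202, 205, 325, 327]
140 [396, 400] | [201, 206]
```

```bash
cat >> h.py <<'E'
FR=frame(*B)
def sp(h,r,n=36.2):
    o,X,Y,N=FR; a=np.radians(h); e=np.cos(a)*X+np.sin(a)*Y
    return o+n*N+(85+r)*e, tori(a+np.pi/2,X,Y,N)
E
python3 - <<'E'
from h import *
o,X,Y,N=FR
s=bot.get_state(); bot.movel(s['tcp_pos']+[-20,0,90],max_speed=250)
p,r=sp(254,45,96); bot.move_ptp(p,r); p,r=sp(254,45); bot.movel(p,r,max_speed=120); bot.dwell(.4)
s=bot.get_state(); print('err',s['tcp_pos']-p,s['t'],s['opening'])
m=imaging.camera_model('wrist'); im=imaging.capture('wrist'); cv2.imwrite('pics/g2.png',im)
k=mask(im,(12,110,80),(28,255,255),(180,0,400,200)); c=big(k); print('nut bbox',cv2.boundingRect(c)); print('pred nut corners',proj(m,[o+49*N+18.5*(np.cos(np.radians(t))*X+np.sin(np.radians(t))*Y) for t in range(14,374,60)]).round(1).tolist())
g=cv2.cvtColor(im,cv2.COLOR_BGR2GRAY)
for rr in range(60,140,15): print(rr,(np.where(np.diff((g[rr,150:420]<90).astype(int)))[0]+150).tolist())
E
```

```text
err [ 0.11563344 -0.08415906  0.49649401] 33.0167 0.15336552123262964
nut bbox (352, 0, 48, 79)
pred nut corners [[336.1, -122.6], [283.3, -161.3], [230.4, -122.9], [232.9, -51.3], [283.2, -18.0], [333.5, -51.1]]
60 [189, 204, 237, 240, 245, 246, 255, 256, 284, 300, 306, 323, 328, 329, 416]
75 [237, 241, 273, 274, 277, 283, 288, 320, 328, 329, 374, 385, 401]
90 [238, 241, 291, 319, 326, 328, 373, 377, 393, 400, 403]
105 [167, 172, 239, 240, 296, 328, 364, 367, 368, 369, 393]
120 [239, 241, 300, 324, 325, 327, 363, 364, 397]
135 [239, 241, 303, 327, 411]
```

```bash
python3 - <<'E'
from h import *
o,X,Y,N=FR
def rep(l):
    s=bot.get_state(); p,_=sp(254,0); e=o-p+36.2*N; e/=np.linalg.norm(e)
    d=s['tcp_pos']-p; F=s['contact_force']; y=Rm(s['orientation'])[:,1]
    print(l,'along',(d@e).round(1),'lat',(d@np.cross(N,e)).round(1),'N',(d@N).round(1),'F x,y,N',(F@e).round(1),(F@y).round(1),(F@N).round(1),s['t'])
for r in (20,0):
    p,R=sp(254,r); h=bot.movel(p,R,max_speed=50,threshold=15); rep(h)
    if h: break
bot.dwell(.3); rep('end')
im=imaging.capture('wrist'); cv2.imwrite('pics/g3.png',im); m=imaging.camera_model('wrist')
k=mask(im,(12,110,80),(28,255,255),(180,0,400,200)); print('nut bbox',cv2.boundingRect(big(k)),proj(m,[o+49*N+18.5*(np.cos(np.radians(t))*X+np.sin(np.radians(t))*Y) for t in range(14,374,60)]).round(1).tolist())
E
```

```text
False along -19.7 lat 0.1 N -0.0 F x,y,N 0.4 -0.3 -1.8 33.7167
False along 0.3 lat 0.1 N 0.0 F x,y,N -0.7 -0.2 -1.2 34.2667
end along -0.2 lat -0.0 N -0.0 F x,y,N 0.9 -0.6 -1.3 34.5667
nut bbox (238, 12, 94, 111) [[331.3, 39.1], [284.1, 8.4], [236.8, 39.0], [238.8, 96.2], [284.0, 123.0], [329.2, 96.3]]
```

```bash
python3 - <<'E'
from h import *
o,X,Y,N=FR
for k in range(3,38,3):
    k=37 if k==36 else k
    p,R=sp(254-k,0); bot.movel(p,R,max_speed=40); s=bot.get_state(); F=s['contact_force']; y=Rm(s['orientation'])[:,1]
    print(k,'err',np.linalg.norm(s['tcp_pos']-p).round(1),'Ft,Fr,FN',(F@y).round(1),(F@Rm(s['orientation'])[:,0]).round(1),(F@N).round(1),'Tn',(s['wrist_torque']@N).round(2),s['t'])
bot.dwell(.4); s=bot.get_state();F=s['contact_force']; print((F@Rm(s['orientation'])[:,1]).round(1),s['opening'],s['t'])
m=imaging.camera_model('wrist'); np.save('w6.npy',m,allow_pickle=True); im=imaging.capture('wrist'); cv2.imwrite('pics/g4.png',im)
k=mask(im,(12,110,80),(28,255,255),(180,0,400,200)); c=big(k); hu=cv2.approxPolyDP(cv2.convexHull(c),3,True)[:,0]
d=ray(m,hu);t=((o+49*N-m['position'])@N)/(d@N);P=m['position']+d*t[:,None]-o;P=np.c_[P@X,P@Y]
print(np.c_[P,np.linalg.norm(P,axis=1),np.degrees(np.arctan2(P[:,1],P[:,0]))%60].round(1).tolist())
E
```

```text
3 err 0.1 Ft,Fr,FN 0.5 0.9 -2.1 Tn -0.04 34.875
6 err 0.3 Ft,Fr,FN -0.2 -0.5 -0.6 Tn 0.04 35.1333
9 err 0.2 Ft,Fr,FN -1.1 -1.2 -1.1 Tn 0.08 35.3917
12 err 0.6 Ft,Fr,FN -0.6 0.0 -2.0 Tn 0.1 35.65
15 err 1.0 Ft,Fr,FN 1.2 0.9 -1.4 Tn 0.17 35.9083
18 err 0.9 Ft,Fr,FN 1.1 0.8 -0.8 Tn 0.14 36.1667
21 err 0.8 Ft,Fr,FN 0.1 1.5 -2.1 Tn 0.17 36.425
24 err 0.7 Ft,Fr,FN 1.3 2.4 -1.3 Tn 0.13 36.6833
27 err 0.6 Ft,Fr,FN 1.8 2.7 -1.4 Tn 0.13 36.9417
30 err 0.6 Ft,Fr,FN 2.2 2.5 -1.9 Tn 0.09 37.2
33 err 0.5 Ft,Fr,FN 3.0 2.9 -2.3 Tn 0.11 37.4583
37 err 0.6 Ft,Fr,FN 1.6 3.8 -1.4 Tn 0.08 37.7583
2.0 0.15045437925076102 38.1583
[[17.7, -3.7, 18.1, 48.2], [6.7, -16.6, 17.9, 51.9], [3.8, -17.2, 17.6, 42.4], [-11.4, -14.2, 18.2, 51.2], [-17.9, 3.0, 18.1, 50.5], [-6.0, 16.8, 17.9, 49.7], [11.7, 13.3, 17.7, 48.7]]
```

```bash
python3 - <<'E'
from h import *
o,X,Y,N=FR
def nut(n):
    m=imaging.camera_model('wrist'); im=imaging.capture('wrist'); cv2.imwrite(f'pics/{n}.png',im)
    c=big(mask(im,(12,110,80),(28,255,255),(180,0,400,200))); hu=cv2.approxPolyDP(cv2.convexHull(c),3,True)[:,0]
    d=ray(m,hu);t=((o+49*N-m['position'])@N)/(d@N);P=m['position']+d*t[:,None]-o;P=np.c_[P@X,P@Y]
    print(n,np.c_[np.linalg.norm(P,axis=1),np.degrees(np.arctan2(P[:,1],P[:,0]))%60].round(1).tolist())
for k in (40,43):
    p,R=sp(254-k,0); bot.movel(p,R,max_speed=40)
bot.dwell(.3); s=bot.get_state(); print(s['contact_force']@Rm(s['orientation'])[:,1],s['wrist_torque']@N,s['t']); nut('g5')
p,R=sp(254-36,0); bot.movel(p,R,max_speed=40); bot.dwell(.2); s=bot.get_state(); print(s['contact_force'],s['t']); nut('g6')
E
```

```text
1.1971934180502715 0.10439432835946531 39.025
g5 [[17.6, 42.9], [18.2, 42.9], [18.4, 41.7], [18.3, 45.0], [18.0, 43.8], [17.7, 45.9]]
[-0.12346772 -0.96042348 -1.9442532 ] 39.6833
g6 [[17.5, 44.7], [18.0, 41.1], [18.4, 42.1], [18.4, 43.7], [18.1, 44.4], [17.4, 48.4], [17.1, 38.9]]
```

```bash
python3 - <<'E'
from h import *
o,X,Y,N=FR; H=223.5
p,R=sp(H,0); bot.movel(p,R,max_speed=40); bot.dwell(.2); print(bot.get_state()['contact_force'])
p,R=sp(H,48); print(bot.movel(p,R,max_speed=60,threshold=15)); s=bot.get_state(); print(s['tcp_pos']-p,s['contact_force'],s['t'],s['opening'])
if np.linalg.norm(s['tcp_pos']-p)<4:
    p,R=sp(H,60,90); bot.movel(p,R,max_speed=150)
    ori=[np.pi,0,np.radians(88.4)]; g=[480.2,-235.8]
    bot.move_ptp([*g,150],ori); bot.movel([*g,30],max_speed=150); bot.dwell(.2)
    s=bot.get_state(); print(s['tcp_pos'],s['t'],s['opening'])
    b=imaging.capture('wrist'); cv2.imwrite('pics/g7.png',b); G=cv2.cvtColor(b,cv2.COLOR_BGR2GRAY)
    print(cv2.boundingRect(big(mask(b,(0,130,60),(10,255,255),(200,60,360,420)))))
    for r in range(20,150,20): print(r,(np.where(np.diff((G[r,150:420]<90).astype(int)))[0]+150).tolist())
E
```

```text
[-0.5496216   0.1933899  -0.47286146]
False
[ 0.40836728 -0.17105025  0.2667098 ] [ 0.50499177 -0.6486987  -1.60369382] 41.2333 0.153982358237119
[ 480.86421466 -236.21011642   30.94299051] 43.95 0.15069881302657218
(262, 193, 44, 192)
20 [152, 385, 390]
40 [154, 211, 230, 337, 356, 383, 389]
60 [157, 237, 240, 328, 329, 382, 386]
80 [158, 238, 240, 327, 329, 380, 384]
100 [151, 160, 239, 241, 325, 328, 378, 383]
120 [153, 161, 240, 242, 325, 327, 377, 381]
140 [155, 163, 375, 380]
```

Nothing has slipped: the spanner looks the same in the grip as at pickup. Next I lower it, release, retreat, and check the bar and spanner.

```bash
python3 - <<'E'
from h import *
o,X,Y,N=FR; g=[480.2,-235.8]
print(bot.movel([*g,4.3],max_speed=40,threshold=6)); bot.dwell(.4); s=bot.get_state(); print(s['tcp_pos'],s['contact_force'])
bot.grip(.5); bot.dwell(.2); bot.movel([*g,130],max_speed=120); bot.dwell(.3)
m=imaging.camera_model('wrist'); im=imaging.capture('wrist')
P=onz(m,cv2.boxPoints(cv2.minAreaRect(big(mask(im,(0,130,60),(10,255,255),(200,60,360,420))))),9.5); print('handle',P.round(1)[:,:2].tolist())
bot.move_ptp([350,-200,250],[np.pi,0,1.2]); bot.dwell(.3)
mt=imaging.camera_model('top'); T=imaging.capture('top'); cv2.imwrite('pics/tf.png',T); S=imaging.capture('side')
k=mask(T,(100,120,60),(125,255,255),(290,195,365,235)); c=big(k); print('sleeve',cv2.minAreaRect(c),'pred',proj(mt,[o-20*Y,o-60*Y,o-100*Y]).round(1).tolist())
print('side sleeve top/bottom rows',cv2.boundingRect(big(mask(S,(100,110,40),(128,255,255),(270,140,300,200)))),proj(imaging.camera_model('side'),[o-20*Y,o-100*Y]).round(1).tolist())
T0=cv2.imread('pics/top0.png')
P=onz(mt,cv2.boxPoints(cv2.minAreaRect(big(mask(T,(0,150,90),(8,255,255),(335,230,430,290))))),9.5); print('top red',P.round(1)[:,:2].tolist())
d=cv2.absdiff(T,T0).max(2)>40; d=cv2.morphologyEx(d.astype(np.uint8),cv2.MORPH_OPEN,np.ones((3,3))); n,_,st,_=cv2.connectedComponentsWithStats(d); print('changed',st[1:][st[1:,4]>15].tolist())
print(bot.get_state()['t'],bot.get_state()['contact_force'])
E
```

```text
True
[ 479.62844157 -235.45401259    4.69120085] [-0.00743231  0.45916029  5.08414686]
handle [[466.6, -294.9], [471.5, -196.0], [488.6, -196.7], [485.6, -295.7]]
sleeve ((313.5, 220.0), (8.0, 37.0), 90.0) pred [[292.9, 220.9], [312.6, 220.2], [332.3, 219.5]]
side sleeve top/bottom rows (282, 179, 6, 9) [[281.2, 201.9], [286.9, 179.5]]
top red [[489.9, -198.4], [486.4, -296.4], [469.6, -293.9], [473.2, -196.5]]
changed [[374, 175, 186, 165, 14809], [295, 216, 45, 9, 352], [341, 216, 5, 7, 33], [297, 227, 5, 6, 28], [307, 227, 35, 7, 175], [252, 284, 25, 11, 128], [278, 291, 49, 20, 365], [348, 343, 69, 45, 1422], [271, 378, 55, 33, 905]]
48.3 [ 0.51777545  0.11996697 -0.29775843]
```

```bash
python3 -c "
from bench import bot
print(bot.sign_off())"
```

```text
the job is handed in; nothing more can be done
None
```

I handed the job in at about 48 s of the 70 s. By my camera measurements, the bar is seated in the clamp, the nut is finger-tight plus about 0.54 rad (31°) with the spanner, the spanner lies flat in its tray, and the top view showed no sign of a bystander having moved, though the robot hid part of its right side. The judge's verdict was not shown.

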